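Line up reagent bottles by height in the bottle rack

TASK

Put the four reagent bottles into the bottle rack, upright and one centred on each round pad, in order of height: the tallest on the pad next to the tall end bracket, then each next shorter one, down to the shortest next to the low end bracket. Do not tip a bottle over on the way, and leave the small beaker and the long-necked flask where they stand.

Things in the scene. Friction and masses are not known exactly. Their poses are not given: they have to be found in the camera images.
- stock_bottle: shortest reagent bottle: white body 54 mm across, 105 mm high in all, blue screw cap 31 mm across and 11 mm tall above the shoulder; 0.15 kg. Stands upright, can be held by its cap from above; the cap has vertical sides. Round, so its yaw means nothing. Origin: centre of its underside; z up.
- rinse_bottle: second shortest reagent bottle: white body 56 mm across, 115 mm high in all, white screw cap 32 mm across and 11 mm tall above the shoulder; 0.18 kg. Stands upright, can be held by its cap from above; the cap has vertical sides. Round, so its yaw means nothing. Origin: centre of its underside; z up.
- acid_bottle: second tallest reagent bottle: white body 60 mm across, 125 mm high in all, red screw cap 34 mm across and 13 mm tall above the shoulder; 0.2 kg. Stands upright, can be held by its cap from above; the cap has vertical sides. Round, so its yaw means nothing. Origin: centre of its underside; z up.
- amber_bottle: tallest reagent bottle: brown body 68 mm across, 150 mm high in all, black screw cap 38 mm across and 15 mm tall above the shoulder; 0.34 kg. Stands upright, can be held by its cap from above; the cap has vertical sides. Round, so its yaw means nothing. Origin: centre of its underside; z up.
- rack: bottle rack, fixed: low aluminium plate 76 mm (its x) by 368 mm (its y) with four black round rubber pads 70 mm across. Pad centres lie at its x = 0, y = -120, -40, +40, +120 mm; pad tops are 10 mm over the worktop. Origin: on the worktop under the centre of the plate; z up. A bracket stands upright at each end.
- tall_end: the tall end bracket: fixed white upright plate 70 mm wide, 6 mm thick, 110 mm high, across one end of the rack, 178 mm from the rack's centre at its y = +178 or -178 mm (either end); the nearest pad's centre is 58 mm from it. Origin: centre of its foot, on the rack's plate, 8 mm over the worktop.
- low_end: the low end bracket: the same white plate but only 35 mm high, across the other end of the rack, 178 mm from the rack's centre. Origin: centre of its foot, 8 mm over the worktop.
- beaker_50: bystander, not to be moved: small clear glass beaker, 45 mm across, 55 mm high, standing among the bottles. Origin: centre of its underside; z up.
- flask_a: bystander, not to be moved: clear volumetric flask with long neck and blue stopper, 64 mm across, 179 mm high. Origin: centre of its underside; z up.
Mind the look-alikes: they are no part of the job. Leave any purple or turquoise look-alike of the stock_bottle alone.

How it is judged (in metres and radians):
At the end, for the whole second after the job is handed in: Each bottle stands upright (0.08 rad), released and at rest, within 14 mm of its pad's centre along and across the rack; from the tall bracket on: 150, 125, 115, 105 mm high. Beaker and flask stand upright within 30 mm of where they were (horizontal distance between stock_bottle and tall_end between 0.284 and 0.312 m and x of stock_bottle in the frame of rack between -0.014 and 0.014 m and y of stock_bottle in the frame of rack between -0.14 and 0.14 m and z of stock_bottle in the frame of rack between 0.006 and 0.014 m and angle between each of stock_bottle, rinse_bottle, acid_bottle, amber_bottle's own z axis and vertical below 0.08 rad and linear speed of each of stock_bottle, rinse_bottle, acid_bottle, amber_bottle below 0.02 m/s and angular speed of each of stock_bottle, rinse_bottle, acid_bottle, amber_bottle below 1 rad/s and horizontal distance between rinse_bottle and tall_end between 0.204 and 0.232 m and x of rinse_bottle in the frame of rack between -0.014 and 0.014 m and y of rinse_bottle in the frame of rack between -0.14 and 0.14 m and z of rinse_bottle in the frame of rack between 0.006 and 0.014 m and horizontal distance between acid_bottle and tall_end between 0.124 and 0.152 m and x of acid_bottle in the frame of rack between -0.014 and 0.014 m and y of acid_bottle in the frame of rack between -0.14 and 0.14 m and z of acid_bottle in the frame of rack between 0.006 and 0.014 m and horizontal distance between amber_bottle and tall_end between 0.044 and 0.072 m and x of amber_bottle in the frame of rack between -0.014 and 0.014 m and y of amber_bottle in the frame of rack between -0.14 and 0.14 m and z of amber_bottle in the frame of rack between 0.006 and 0.014 m and distance of each of beaker_50, flask_a from where it was at the start of the episode below 0.03 m and angle between each of beaker_50, flask_a's own z axis and vertical below 0.1 rad); the robot touches nothing.
It fails at once if a reagent bottle is tipped over (leans more than 0.7 rad) (angle between any of stock_bottle, rinse_bottle, acid_bottle, amber_bottle's own z axis and vertical above 0.7 rad).
It fails at once if the beaker or the flask is moved by more than 30 mm or knocked over (distance of any of beaker_50, flask_a from where it was at the start of the episode above 0.03 m or angle between any of beaker_50, flask_a's own z axis and vertical above 0.5 rad).
It also fails if it takes over 106 s, if anything falls off the work surface, if the arm or the gripper's body presses on something with over 40 N, if the wrist force passes 120 N, or if a joint passes its speed limit or range.

ROBOT

A 7-joint arm with a two-finger parallel gripper is mounted at the origin on a cart in front of the work surface, level with it; the furniture and walls round the work are solid. World frame = base frame: x ahead of the robot, y to its left, z up, the work surface at z = 0. Lengths are in mm, angles in rad, forces in N, time in s.
With the tool pointing down it reaches from about 400 to 875 mm from the base axis. Payload 4.4 kg.
Tool frame: the origin (TCP) lies at the centre of the arm's flange, where the gripper is bolted on; the fingertips stand 173 mm ahead of it and the grasp point (between the pads) lies 155 mm ahead of it (nose_length is the distance from the TCP to the fingertips, in mm); z points along the fingers, y is the line along which they close (so a half turn about z gives the same grasp; the last joint's range is limited). The gripper opens to 85 mm and grips with 20 to 120 N. Pads are 22 mm wide; open, the fingers measure 114 mm over their backs; the gripper's body (76 mm by 85 mm) begins 54 mm behind the grasp point. The pads swing forward as they close: fully open they stand 13 mm farther back than shut.
Start: joints at [1.182, 0.628, 0.038, 1.517, -0.027, 0.996, -0.02], TCP at [206.216, -616.434, 404.713] pointing down, gripper open.
Joint ranges: [-3.06, 3.06], [-0.37, 2.12], [-1.25, 1.32], [0.18, 2.47], [-1.1, 4.24], [0.23, 1.98], [-2.94, 2.94]. Speed limits (rad/s): [2.57, 2.57, 3.14, 3.14, 3.14, 3.14, 3.14].

INTERFACE

Orientations are given as a rotation vector (axis times angle).
In Python, from cell import sense, snapshot, get_calibration, job_done, nose_length gives the robot as it stands.
- The arm moves only by the tool move_arm, never from a script. Its argument "deltas" is one flat list of numbers, 7 for each row, row after row: the shift along the tool's x, y, z in shares of 75 cm (1.0 is 75 cm), then the turn, a rotation vector about the tool's x, y, z in normalised numbers (1 is pi/2 rad), then the opening, from -1 (shut) to 1 (fully open). In form: [dx, dy, dz, rx, ry, rz, claw, dx, dy, dz, rx, ry, rz, claw, ...]. A call has 1 to 12 rows; each row is the pose to reach, as a shift and turn from the pose commanded when the call began, along the tool's axes at that moment; what a row does not reach only later rows make up. A row lasts 1/10 s, in which the tool goes at most 50 mm and 8.59 degrees, less where a joint would pass 70% of its speed; a pose out of reach is approached as far as the arm can. A call with a gripper value outside its range is refused whole. The fingers move at their own pace and stop on an object; "newtons" is the grip in N (left out, the last holds). Time passes only in rows, so rows that repeat a pose let the fingers close. It gives the time, the measured TCP pose, the force, the opening and the grip force at its end, in the units of the state.
- sense(): the state, without advancing time (a new reading comes with each control period).
- snapshot(name): name is "side" or "top"; returns the picture (400x640x3 uint8, red, green, blue); there is no depth.
- get_calibration(name): a dict with "fx", "fy", "cx", "cy" (pixels), "dist_coeffs" ([k1, k2, p1, p2, k3] as OpenCV has them; the pictures are not rectified), "cam_to_world" (4x4, takes a point from camera to world coordinates). Camera axes: x right, y up, looking along -z (the intrinsics and any distortion apply to the point x, -y, -z); pixel columns grow to the right and rows downward; lengths in mm; the calibration is good to about 2 mm. A picture is of the moment at which its call begins. get_calibration takes no time and is no camera call.
- job_done(): hands the job in; it is judged then, once.
The state is a dict: "t": time; "qpos": joint angles; "joint_vel": joint speeds; "effort": joint torques, N m; "tcp_pos": TCP position; "tool_rot": TCP orientation; "wrist_force": force on the tool from outside, world axes, zero at the start; "wrist_torque": the same for the moment, N m; "gripper_width": finger opening in mm; "grasp_force": force on a finger pad.
Only numpy, scipy, OpenCV 4.12 (cv2) and the standard library are available. Lean on these libraries where they do the work, as an engineer would, in place of code of your own. Each camera call takes 0.05 s, during which the arm holds its last target. There are 200 camera calls.

## Working session

There is one attempt and no reset: what is moved stays moved. The work goes in short steps, Python scripts to look and compute and a tool call to move; the robot and the scene stay as the last step left them, time stands still between calls to the robot, and variables do not carry over. Pictures are saved under pics/ and viewed, at most 14 in all, crops included, and the job is handed in when it is done.

Besides the shell and the picture viewer there is one more tool, called after "Request:" as name(argument=value, ...), one argument or row to a line, values as JSON. move_arm: Moves the arm, as the interface text tells. Its arguments: {"type":"object","properties":{"deltas":{"type":"array"},"newtons":{"type":"number"}},"required":["deltas"]}

```bash
mkdir -p pics; python3 - <<'E'
from cell import *
import cv2, numpy as np
s=sense(); print(s); 
for n in("top","side"):
    im=snapshot(n); cv2.imwrite(f"pics/{n}0.png",im[:,:,::-1]); c=get_calibration(n); print(n,c)
E
```

```text
{'t': 0.0, 'qpos': array([ 1.18221429,  0.62935279,  0.03845653,  1.51836473, -0.02701212,
        0.99629141, -0.01999655]), 'joint_vel': array([-1.94770639e-03,  4.51004165e-05, -5.92957406e-04,  4.08615881e-05,
        1.65605795e-04,  2.24295521e-04, -7.44167646e-04]), 'effort': array([-7.08009293e-05, -5.63417208e+01,  1.22608244e+00, -1.93446493e+01,
        1.09443121e-02,  1.05067645e-02, -1.16480351e-05]), 'tcp_pos': array([ 206.11783558, -616.14534452,  403.78576783]), 'tool_rot': array([-3.09892550e+00, -5.04503207e-01,  5.15482051e-04]), 'wrist_force': array([-0.36490829,  0.15085088, -0.02881403]), 'wrist_torque': array([-0.00253349,  0.06415453,  0.00354125]), 'grasp_force': 0.0, 'gripper_width': 85.405655155697}
top {'fx': 384.2785984840206, 'fy': 384.2785984840206, 'cx': 319.0150986999582, 'cy': 199.40654671038703, 'dist_coeffs': array([-0.06995789,  0.        ,  0.        ,  0.        ,  0.        ]), 'cam_to_world': array([[ 2.59839634e-02,  9.98862377e-01, -3.99848127e-02,
         4.75971256e+02],
       [-9.99486050e-01,  2.67097803e-02,  1.77263737e-02,
        -2.30048308e+02],
       [ 1.87741933e-02,  3.95036611e-02,  9.99043037e-01,
         8.77584386e+02],
       [ 0.00000000e+00,  0.00000000e+00,  0.00000000e+00,
         1.00000000e+00]])}
side {'fx': 440.52029521354814, 'fy': 440.52029521354814, 'cx': 312.86850272487504, 'cy': 195.60623515985333, 'dist_coeffs': array([-0.11289868,  0.        ,  0.        ,  0.        ,  0.        ]), 'cam_to_world': array([[ 9.99253221e-01, -4.29999729e-03,  3.83993486e-02,
         5.40340034e+02],
       [ 3.49265123e-02,  5.25582239e-01, -8.50025558e-01,
        -1.00133535e+03],
       [-1.65269080e-02,  8.50731932e-01,  5.25339930e-01,
         5.28752496e+02],
       [ 0.00000000e+00,  0.00000000e+00,  0.00000000e+00,
         1.00000000e+00]])}
```

View pics/top0.png

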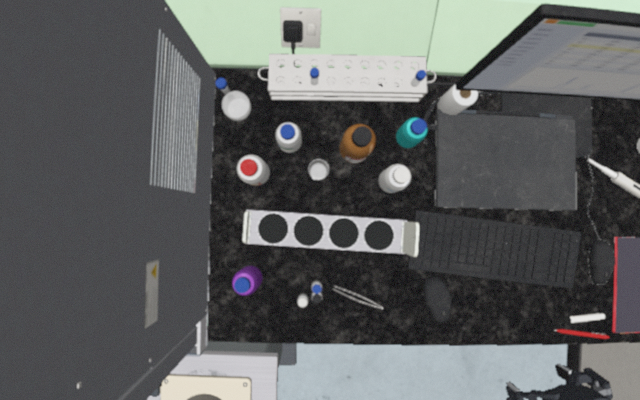

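View pics/side0.png

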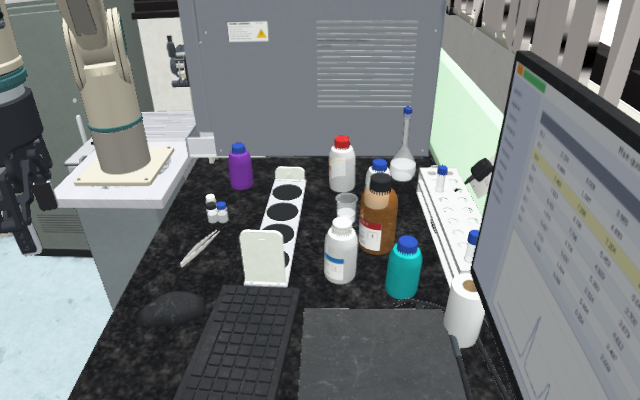

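The top view shows the rack across the middle, pads at about (273,228), (308,230), (343,233), (378,235), with the tall bracket at its right end (410,238). The caps are stock (288,131), acid (249,167), amber (362,136) and rinse (399,172); the beaker is at (318,169) and the flask at (236,105). The side view confirms that the near bracket is the tall one (263,255), and shows the purple and turquoise decoys.

```bash
cat > h.py <<'E'
import cv2, numpy as np
from cell import *
def ray(n,uv):
    c=get_calibration(n); K=np.array([[c['fx'],0,c['cx']],[0,c['fy'],c['cy']],[0,0,1]])
    p=cv2.undistortPoints(np.array([[uv]],float),K,c['dist_coeffs'])[0,0]
    T=c['cam_to_world']; d=T[:3,:3]@np.array([p[0],-p[1],-1]); return T[:3,3],d/np.linalg.norm(d)
def onz(n,uv,z):
    o,d=ray(n,uv); return o+d*(z-o[2])/d[2]
def tri(a,b):
    (o1,d1),(o2,d2)=ray('top',a),ray('side',b)
    A=np.stack([d1,-d2],1); t=np.linalg.lstsq(A,o2-o1,rcond=None)[0]
    p,q=o1+t[0]*d1,o2+t[1]*d2; return (p+q)/2,np.linalg.norm(p-q)
def blobs(im,box,f,amin=20):
    x0,y0,x1,y1=box; c=im[y0:y1,x0:x1]; hsv=cv2.cvtColor(c,cv2.COLOR_RGB2HSV)
    m=f(hsv[...,0].astype(int),hsv[...,1].astype(int),hsv[...,2].astype(int)).astype(np.uint8)
    n,l,st,ce=cv2.connectedComponentsWithStats(m,connectivity=4)
    return [(ce[i]+[x0,y0],st[i,4],st[i,:4]+[x0,y0,0,0]) for i in range(1,n) if st[i,4]>=amin]
blue=lambda h,s,v:(abs(h-112)<10)&(s>130)&(v>60)
red=lambda h,s,v:((h<8)|(h>172))&(s>150)&(v>60)
dark=lambda h,s,v:(v<50)
E
cat > m.py <<'E'
from h import *
T=cv2.imread('pics/top0.png')[:,:,::-1];S=cv2.imread('pics/side0.png')[:,:,::-1]
def show(n,im,name,box,f,z,amin=20):
    for c,a,b in blobs(im,box,f,amin): print(n,name,c.round(1),a,b,onz(n,c,z).round(1))
show('top',T,'pad',(250,205,405,255),dark,10,200)
show('top',T,'stock',(272,118,304,155),blue,105)
show('top',T,'acid',(235,150,272,188),red,125)
show('top',T,'amber',(338,118,378,165),dark,150)
show('side',S,'stock',(365,155,392,190),blue,105)
show('side',S,'acid',(325,130,360,160),red,125)
show('side',S,'amber',(362,165,398,200),dark,150)
show('side',S,'pad',(255,180,305,270),dark,10,60)
print('rinse?',onz('top',(399,172),115),onz('side',(341,224),115))
print('bracket tall/low feet',onz('top',(411,238),118),onz('top',(246,227),43))
print('flask base',onz('top',(236,105),20),'stop',onz('top',(222,83),175),'beaker',onz('top',(318,171),30))
print('hood edge z0',onz('top',(212,150),0),onz('top',(208,340),0),'wall',onz('top',(340,52),0), 'monitor',onz('top',(465,90),150))
print(nose_length)
for n,im,b in(('t',T,(370,150,420,200)),('s',S,(300,200,420,310))):
    c=im[b[1]:b[3],b[0]:b[2]]; cv2.imwrite(f'pics/r{n}.png',cv2.resize(c,None,fx=8 if n=='t' else 4,fy=8 if n=='t' else 4,interpolation=cv2.INTER_CUBIC)[:,:,::-1])
a=cv2.imread('pics/rt.png');b=cv2.imread('pics/rs.png');h=440
cv2.imwrite('pics/r.png',np.hstack([cv2.copyMakeBorder(a,0,40,0,0,cv2.BORDER_CONSTANT),cv2.resize(b,(390,440))]))
E
python3 m.py
```

```text
top pad [344.6 209.6] 1174 [258 205 147  14] [ 489.1 -303.8   10. ]
top pad [301.5 251.2] 682 [250 245 147  10] [ 393.1 -209.    10. ]
top stock [287.2 131.4] 140 [281 125  13  14] [ 643.1 -175.6  105. ]
top acid [248.4 167.1] 180 [241 160  16  15] [ 565.9 -103.   125. ]
top amber [345.8 123.1] 171 [338 118  20  17] [ 653.  -290.5  150. ]
top amber [371.3 141.6] 353 [356 118  22  47] [ 618.6 -340.3  150. ]
side stock [379.2 164.2] 161 [372 158  15  13] [ 642.1 -191.3  105. ]
side acid [341.6 141.5] 159 [335 136  15  12] [ 565.7 -123.6  125. ]
side amber [363.8 175.1] 101 [362 165   9  28] [ 600.2 -318.8  150. ]
side amber [383.9 186. ] 261 [370 179  28  16] [ 631.9 -356.7  150. ]
side pad [261.2 198.6] 513 [255 180  19  49] [ 387.6 -175.6   10. ]
side pad [299.7 244.1] 483 [291 195  14  75] [ 483.4 -338.    10. ]
rinse? [ 565.80480127 -402.62608651  115.        ] [ 558.66841147 -418.83889067  115.        ]
bracket tall/low feet [ 434.46510179 -428.45271081  118.        ] [445.34277333 -88.26698079  43.        ]
flask base [719.08446405 -51.80867219  20.        ] stop [716.36796057 -56.03793814 175.        ] beaker [ 572.78183999 -241.20281211   30.        ]
hood edge z0 [618.24228695   3.52478776   0.        ] [184.15877237  -1.28140861   0.        ] wall [ 858.84788876 -285.90117509    0.        ] monitor [ 727.64705376 -523.93152721  150.        ]
173.4
```

View pics/r.png

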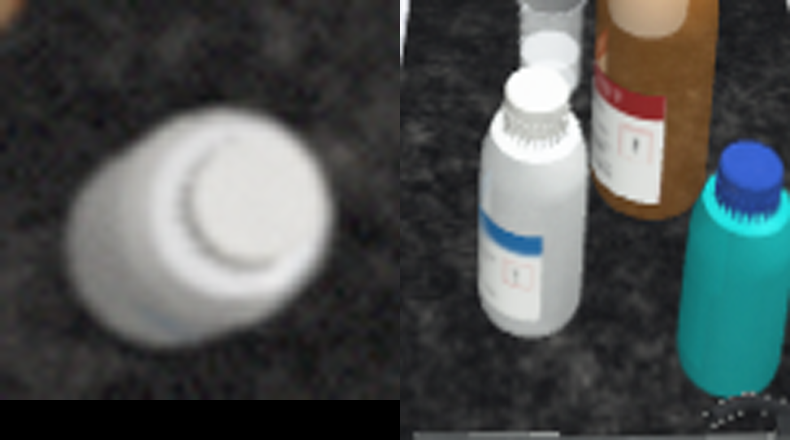

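The crops put the rinse cap's top centre at about (402,174) in the top view and (342,221.5) in the side view. Next I redo the pads, the amber cap and the cap-top discs, using tighter masks.

```bash
cat > m2.py <<'E'
from h import *
T=cv2.imread('pics/top0.png')[:,:,::-1];S=cv2.imread('pics/side0.png')[:,:,::-1]
# pads
P=[]
for c,a,b in blobs(T,(250,208,405,255),lambda h,s,v:v<90,200):
    if abs(b[2]-b[3])<6 and b[2]<40: P.append(onz('top',c,10)); print('pad',c.round(1),a,b,P[-1].round(1))
P=np.array(P)
if len(P)>1: print('spacing',np.linalg.norm(np.diff(P,axis=0),axis=1),'mean',P.mean(0))
for b in blobs(S,(225,170,310,290),lambda h,s,v:v<90,100): print('spad',b[0].round(1),b[1],b[2],onz('side',b[0],10).round(1))
print('px',T[228,273],T[136,362],T[145,350],T[230,290])
blk=lambda h,s,v:(v<70)&(s<150)
A={}
for nm,f,tb,sb,z,ch in(('stock',blue,(272,118,304,155),(365,155,392,190),105,11),('acid',red,(235,150,272,188),(325,130,360,160),125,13),('amber',blk,(348,122,376,150),(366,168,396,200),150,15)):
    t=max(blobs(T,tb,f),key=lambda x:x[1]);s=max(blobs(S,sb,f),key=lambda x:x[1])
    p,r=tri(t[0],s[0]); print(nm,t[0].round(1),t[1:],s[0].round(1),s[1:],'tri',p.round(1),r.round(1))
    for n,c in(('top',t[0]),('side',s[0])): print('   on z mid',n,onz(n,c,z-ch*.4).round(1))
p,r=tri((402,174.2),(342,221.5));print('rinse',p,r,onz('top',(402,174.2),115),onz('side',(342,221.5),115))
c=lambda im,b,k:cv2.resize(im[b[1]:b[3],b[0]:b[2]],(b[2]*k-b[0]*k,b[3]*k-b[1]*k),interpolation=cv2.INTER_CUBIC)
cv2.imwrite('pics/caps.png',np.vstack([np.hstack([c(T,(270,115,306,151),7),c(T,(235,150,271,186),7),c(T,(342,118,378,154),7)]),np.hstack([c(S,(361,150,397,186),7),c(S,(324,128,360,164),7),c(S,(362,167,398,203),7)])])[:,:,::-1])
E
python3 m2.py
```

```text
pad [272.7 228.1] 625 [259 214  28  29] [ 443.3 -142.8   10. ]
pad [308.1 230.4] 622 [295 217  28  28] [ 440.1 -222.7   10. ]
pad [343.3 232.6] 618 [330 219  28  28] [ 437.1 -302.3   10. ]
pad [378.4 234.9] 613 [365 221  28  28] [ 433.9 -382.    10. ]
spacing [80.01688074 79.56840946 79.81937285] mean [ 438.60329967 -262.44734445   10.        ]
spad [261.9 230.2] 4715 [225 170  85 120] [ 405.  -294.2   10. ]
spad [286.8 192.1] 345 [273 185  29  15] [ 442.4 -147.1   10. ]
spad [282.  211.5] 428 [267 203  31  18] [ 439.1 -226.9   10. ]
spad [282.3 230.7] 251 [263 224  31  19] [ 446.1 -295.6   10. ]
px [51 51 51] [62 62 62] [146 105  62] [207 206 210]
stock [287.2 131.4] (np.int32(140), array([281, 125,  13,  14])) [379.2 164.2] (np.int32(161), array([372, 158,  15,  13])) tri [ 644.6 -175.    96.5] 0.8
   on z mid top [ 644.1 -175.2  100.6]
   on z mid side [ 643.2 -182.9  100.6]
acid [248.4 167.1] (np.int32(180), array([241, 160,  16,  15])) [341.6 141.5] (np.int32(159), array([335, 136,  15,  12])) tri [ 566.7 -101.3  114.8] 0.8
   on z mid top [ 566.5 -102.1  119.8]
   on z mid side [ 566.  -112.3  119.8]
amber [361.4 136.7] (np.int32(274), array([352, 127,  19,  20])) [381.9 183.2] (np.int32(382), array([370, 174,  26,  19])) tri [ 631.6 -322.8  135.8] 2.2
   on z mid top [ 628.8 -321.8  144. ]
   on z mid side [ 630.8 -336.7  144. ]
rinse [ 561.13078526 -409.19376866  113.25697911] 1.2320293279122851 [ 561.55457586 -408.77657235  115.        ] [ 560.43076713 -411.79091569  115.        ]
```

View pics/caps.png

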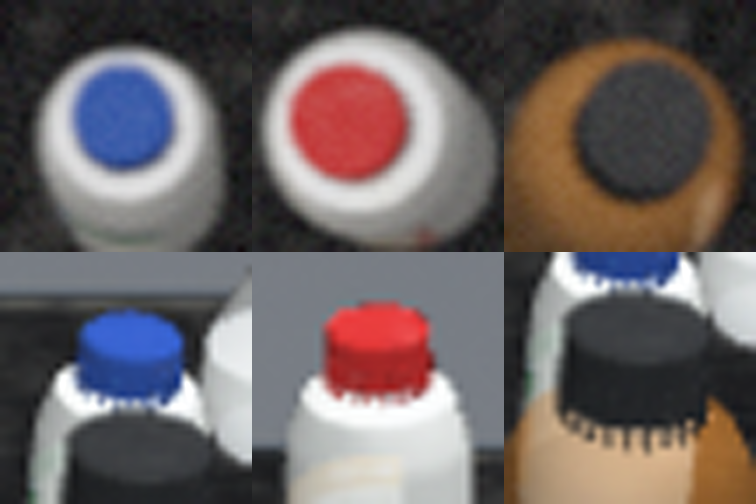

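The crops show clean cap discs: blue top disc at (287,131), red at (248,167), black at (361.5,136.3). The acid bottle stands near the hood wall, so I check the hood's geometry before planning the approach.

```bash
python3 - <<'E'
from h import *
for uv in((197,155),(214,157),(300,156),(440,156)): print(uv,onz('side',uv,0).round(0))
for uv in((212,80),(212,150),(210,250),(207,340)): print('top',uv,onz('top',uv,0).round(0))
# hood upper: triangulate grille corners & yellow label
print(tri((152,262),(248,28)), tri((160,32),(416,22)),tri((196,192),(318,107)))
# vertical left edge of hood in side at y=0 plane
for uv in((190,60),(188,5)):
    o,d=ray('side',uv); print(uv,(o+d*(0-o[1])/d[1]).round(0))
print(onz('top',(361.5,136.3),150))
E
```

```text
(197, 155) [177.  63.   0.]
(214, 157) [227.  51.   0.]
(300, 156) [460.  56.   0.]
(440, 156) [835.  59.   0.]
top (212, 80) [783.  11.   0.]
top (212, 150) [618.   4.   0.]
top (210, 250) [389.  -0.   0.]
top (207, 340) [184.   1.   0.]
(array([383.02091599, -13.52678246, 346.51282486]), np.float64(42.95172614794502)) (array([725.8187925 ,  -9.60477848, 357.17640619]), np.float64(0.9683391100509453)) (array([512.0443732 , -13.12745376, 163.47824321]), np.float64(0.37754903427568903))
(190, 60) [217.   0. 276.]
(188, 5) [230.   0. 398.]
[ 628.29171406 -321.23665036  150.        ]
```

```bash
cat > g.py <<'E'
import sys; from h import *
from scipy.spatial.transform import Rotation as R
# usage: g.py x y z [tilt_deg]  -> delta so that grasp point (155 ahead) is at x,y,z, closing along world x, flange leaning to -y by tilt
def go(x,y,z,tilt=0,yaw=2.25):
    s=sense(); R0=R.from_rotvec(s['tool_rot'])
    B=R.from_euler('z',-yaw,degrees=True)*R.from_euler('x',-tilt,degrees=True)*R.from_matrix(np.array([[0,1,0],[1,0,0],[0,0,-1]]).T)
    # columns of B: tool x=+y, tool y=+x, tool z=-z (leaned)
    B=R.from_euler('z',-yaw,degrees=True)*R.from_euler('x',tilt,degrees=True)*R.from_matrix(np.array([[0.,1,0],[1,0,0],[0,0,-1]]))
    p=np.array([x,y,z])-B.apply([0,0,155])
    d=R0.inv().apply(p-s['tcp_pos'])/1000; r=(R0.inv()*B).as_rotvec()
    gp=s['tcp_pos']+R0.apply([0,0,155])
    print('now t',round(s['t'],1),'grasp pt',gp.round(1),'q',s['qpos'].round(2),'w',round(s['gripper_width'],1),'gf',round(s['grasp_force'],1),'F',s['wrist_force'].round(1))
    print('target TCP',p.round(1),'lean axis',B.apply([0,0,1]).round(2)); print('DELTA',d.round(4).tolist(),r.round(4).tolist())
if __name__=='__main__': go(*map(float,sys.argv[1:]))
E
python3 g.py 561.5 -408.8 200 0; python3 g.py 561.5 -408.8 200 20 | tail -2
```

```text
now t 0.1 grasp pt [ 206.  -615.9  248.9] q [ 1.18  0.63  0.04  1.52 -0.03  1.   -0.02] w 85.5 gf 0.0 F [0.2 0.5 0.2]
target TCP [ 561.5 -408.8  355. ] lean axis [ 0.  0. -1.]
DELTA [0.4028, -0.0838, 0.049] [-0.0015, -0.001, -1.2087]
target TCP [ 559.4 -461.8  345.7] lean axis [ 0.01  0.34 -0.94]
DELTA [0.384, -0.0343, 0.0583] [0.2094, 0.3043, -1.196]
```

The rows are not in the units I measure in: shifts go in shares of 75 cm and turns go in shares of pi/2 rad. I convert before sending: 0.403 m / 0.75 = 0.5373, 0.049 m / 0.75 = 0.0653, -1.209 rad / 1.5708 = -0.7697.

Request:
move_arm(
  deltas=[0.5373, -0.112, 0.0653, 0, 0, -0.7697, 0.3, 0.5373, -0.112, 0.0653, 0, 0, -0.7697, 0.3, 0.5373, -0.112, 0.0653, 0, 0, -0.7697, 0.3, 0.5373, -0.112, 0.0653, 0, 0, -0.7697, 0.3, 0.5373, -0.112, 0.0653, 0, 0, -0.7697, 0.3, 0.5373, -0.112, 0.0653, 0, 0, -0.7697, 0.3, 0.5373, -0.112, 0.0653, 0, 0, -0.7697, 0.3, 0.5373, -0.112, 0.0653, 0, 0, -0.7697, 0.3, 0.5373, -0.112, 0.0653, 0, 0, -0.7697, 0.3, 0.5373, -0.112, 0.0653, 0, 0, -0.7697, 0.3, 0.5373, -0.112, 0.0653, 0, 0, -0.7697, 0.3, 0.5373, -0.112, 0.0653, 0, 0, -0.7697, 0.3],
  newtons=40,
)

```text
t: 1.3
tcp_pos: [559.7, -411.2, 355.7]
tool_rot: [-2.269, -2.173, 0.004]
wrist_force: [0.7, -0.7, 0.3]
gripper_width: 55.8
grasp_force: 0.0
```

```bash
python3 g.py 561.5 -408.8 140 0; python3 -c "
from h import *
cv2.imwrite('pics/side1.png',snapshot('side')[:,:,::-1])"
```

```text
now t 1.3 grasp pt [ 559.4 -411.4  200.7] q [ 0.74  0.76 -0.27  1.42  0.22  1.    0.37] w 55.8 gf 0.0 F [ 0.7 -0.7  0.3]
target TCP [ 561.5 -408.8  295. ] lean axis [ 0.  0. -1.]
DELTA [0.0025, 0.0018, 0.0607] [-0.0018, 0.0017, -0.0038]
```

View pics/side1.png

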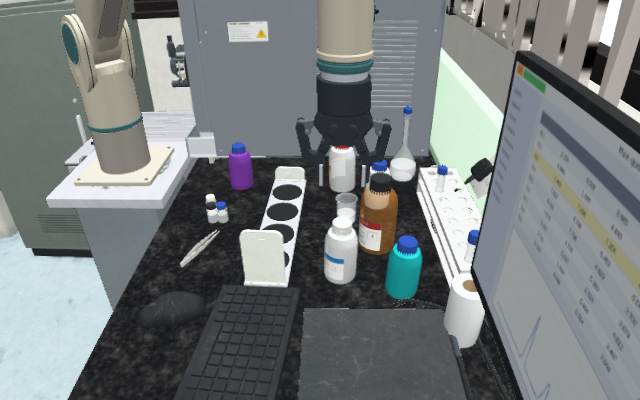

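The gripper hangs above the rinse bottle with its tips at about (321,186) and (389,187). I compute the tip height from these to check the reach of the fingers.

```bash
python3 - <<'E'
from h import *
S=cv2.imread('pics/side1.png')
cv2.imwrite('pics/tips.png',cv2.resize(S[110:200,290:400],None,fx=6,fy=6,interpolation=cv2.INTER_CUBIC))
for uv in((321,186),(389,187)):
    o,d=ray('side',uv); print((o+d*(-411-o[1])/d[1]).round(1))
E
```

```text
[ 526.6 -411.   181.5]
[ 632.2 -411.   180.2]
```

View pics/tips.png

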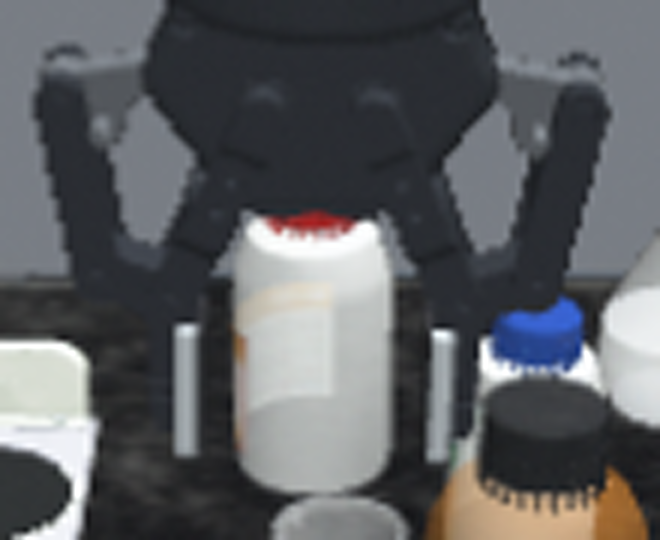

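The pads' lower ends are at about (321,186) and (363,187), so the tips sit roughly 172 mm ahead of the TCP and are centred at x≈559. Both match the data. I'll descend and grip the rinse cap.

Scaled: 0.0745 m / 0.75 = 0.0993, 0.0025 m / 0.75 = 0.0033, -0.004 rad / 1.5708 = -0.0025.

Request:
move_arm(
  deltas=[0.0033, 0.0027, 0.0533, 0, 0, -0.0025, 0.3, 0.0033, 0.0027, 0.08, 0, 0, -0.0025, 0.3, 0.0033, 0.0027, 0.0933, 0, 0, -0.0025, 0.3, 0.0033, 0.0027, 0.0993, 0, 0, -0.0025, 0.3, 0.0033, 0.0027, 0.0993, 0, 0, -0.0025, 0.3, 0.0033, 0.0027, 0.0993, 0, 0, -0.0025, -0.4, 0.0033, 0.0027, 0.0993, 0, 0, -0.0025, -0.6, 0.0033, 0.0027, 0.0993, 0, 0, -0.0025, -1, 0.0033, 0.0027, 0.0993, 0, 0, -0.0025, -1, 0.0033, 0.0027, 0.0993, 0, 0, -0.0025, -1],
)

```text
t: 2.35
tcp_pos: [564.2, -406.9, 282.9]
tool_rot: [2.258, 2.18, 0.0]
wrist_force: [-1.6, 0.5, 6.5]
gripper_width: 29.7
grasp_force: 39.3
```

```bash
python3 g.py 561.5 -408.8 250 0
```

```text
now t 2.4 grasp pt [ 564.5 -407.2  127.9] q [ 0.72  0.84 -0.25  1.47  0.25  0.86  0.35] w 29.7 gf 39.3 F [-1.6  0.5  6.5]
target TCP [ 561.5 -408.8  405. ] lean axis [ 0.  0. -1.]
DELTA [-0.0022, -0.0024, -0.1221] [0.0019, 0.0016, 0.0041]
```

Scaled: -0.13 m / 0.75 = -0.1733, -0.1 m / 0.75 = -0.1333.

Request:
move_arm(
  deltas=[0, 0, -0.0267, 0, 0, 0, -1, 0, 0, -0.08, 0, 0, 0, -1, 0, 0, -0.1333, 0, 0, 0, -1, 0, 0, -0.1733, 0, 0, 0, -1, 0, 0, -0.1733, 0, 0, 0, -1],
)

```text
t: 2.85
tcp_pos: [565.1, -406.9, 416.7]
tool_rot: [2.253, 2.175, 0.004]
wrist_force: [0.8, -1.1, -1.1]
gripper_width: 29.3
grasp_force: 39.8
```

```bash
python3 g.py 440.1 -221.1 200 0; python3 -c "
from h import *
S=snapshot('side');cv2.imwrite('pics/side2.png',cv2.resize(S[50:300,220:460],None,fx=2.4,fy=2.4,interpolation=cv2.INTER_CUBIC)[:,:,::-1])"
```

```text
now t 2.9 grasp pt [ 566.5 -407.7  261.7] q [ 0.74  0.7  -0.29  1.35  0.2   1.11  0.39] w 29.3 gf 39.8 F [ 0.8 -1.1 -1.1]
target TCP [ 440.1 -221.1  355. ] lean axis [ 0.  0. -1.]
DELTA [0.1816, -0.132, 0.0597] [0.0086, 0.0048, 0.0041]
```

View pics/side2.png

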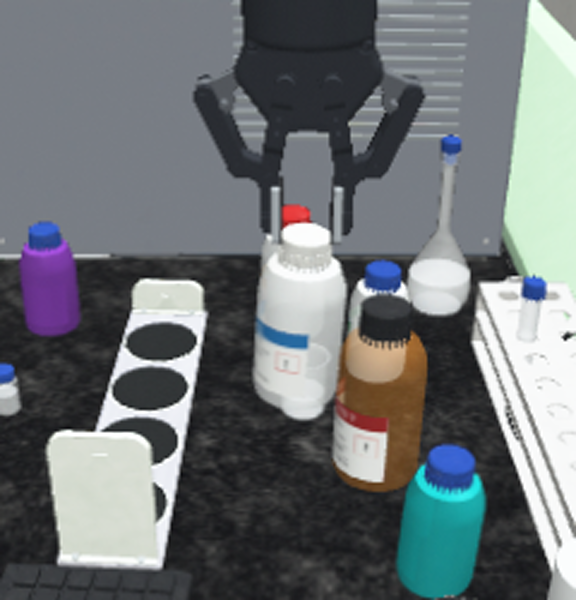

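The rinse bottle hangs upright in the grip, with its cap at (305,240) in the crop. I carry it over its pad.

Scaled: 0.1816 m / 0.75 = 0.2421, -0.132 m / 0.75 = -0.176, 0.008 rad / 1.5708 = 0.0051.

Request:
move_arm(
  deltas=[0.0667, -0.048, 0, 0.0051, 0.0032, 0.0025, -1, 0.1333, -0.0973, 0.0267, 0.0051, 0.0032, 0.0025, -1, 0.2, -0.1467, 0.0533, 0.0051, 0.0032, 0.0025, -1, 0.2421, -0.176, 0.0796, 0.0051, 0.0032, 0.0025, -1, 0.2421, -0.176, 0.0796, 0.0051, 0.0032, 0.0025, -1, 0.2421, -0.176, 0.0796, 0.0051, 0.0032, 0.0025, -1, 0.2421, -0.176, 0.0796, 0.0051, 0.0032, 0.0025, -1, 0.2421, -0.176, 0.0796, 0.0051, 0.0032, 0.0025, -1],
)

```text
t: 3.7
tcp_pos: [438.8, -221.2, 351.2]
tool_rot: [-2.259, -2.171, 0.003]
wrist_force: [0.4, -1.2, -2.1]
gripper_width: 29.1
grasp_force: 40.2
```

```bash
python3 g.py 440.1 -221.1 141 0
```

```text
now t 3.7 grasp pt [ 437.7 -220.5  196.2] q [ 0.61  0.5  -0.29  2.    0.21  0.68  0.15] w 29.1 gf 40.2 F [ 0.4 -1.2 -2.1]
target TCP [ 440.1 -221.1  296. ] lean axis [ 0.  0. -1.]
DELTA [-0.0001, 0.0017, 0.0552] [-0.0075, -0.0047, -0.0005]
```

Scaled: 0.052 m / 0.75 = 0.0693, 0.045 m / 0.75 = 0.06, -0.007 rad / 1.5708 = -0.0045.

Request:
move_arm(
  deltas=[0, 0.0027, 0.0333, -0.0045, -0.0032, 0, -1, 0, 0.0027, 0.06, -0.0045, -0.0032, 0, -1, 0, 0.0027, 0.0693, -0.0045, -0.0032, 0, -1, 0, 0.0027, 0.0693, -0.0045, -0.0032, 0, -1, 0, 0.0027, 0.0693, -0.0045, -0.0032, 0, -1],
)

```text
t: 4.2
tcp_pos: [440.4, -220.7, 299.9]
tool_rot: [2.265, 2.177, -0.0]
wrist_force: [0.7, -0.2, -1.4]
gripper_width: 29.0
grasp_force: 40.1
```

```bash
python3 g.py 440.1 -221.1 138 0
```

```text
now t 4.2 grasp pt [ 440.4 -220.7  144.9] q [ 0.58  0.58 -0.25  2.05  0.26  0.55  0.1 ] w 29.0 gf 40.1 F [ 0.7 -0.2 -1.4]
target TCP [ 440.1 -221.1  293. ] lean axis [ 0.  0. -1.]
DELTA [-0.0004, -0.0003, 0.0069] [0.0001, 0.0003, -0.0003]
```

Scaled: 0.007 m / 0.75 = 0.0093, 0.006 m / 0.75 = 0.008.

Request:
move_arm(
  deltas=[0, 0, 0.004, 0, 0, 0, -1, 0, 0, 0.0067, 0, 0, 0, -1, 0, 0, 0.008, 0, 0, 0, -1, 0, 0, 0.0093, 0, 0, 0, -1, 0, 0, 0.0093, 0, 0, 0, -1],
)

```text
t: 4.7
tcp_pos: [439.9, -220.3, 292.9]
tool_rot: [-2.264, -2.178, 0.001]
wrist_force: [-0.5, 0.1, 3.1]
gripper_width: 29.2
grasp_force: 40.7
```

Scaled: -0.13 m / 0.75 = -0.1733, -0.1 m / 0.75 = -0.1333.

Request:
move_arm(
  deltas=[0, 0, 0.008, 0, 0, 0, -0.2, 0, 0, 0.008, 0, 0, 0, 0.1, 0, 0, 0.008, 0, 0, 0, 0.3, 0, 0, 0.008, 0, 0, 0, 0.3, 0, 0, -0.0267, 0, 0, 0, 0.3, 0, 0, -0.08, 0, 0, 0, 0.3, 0, 0, -0.1333, 0, 0, 0, 0.3, 0, 0, -0.1733, 0, 0, 0, 0.3, 0, 0, -0.1733, 0, 0, 0, 0.3],
)

```text
t: 5.6
tcp_pos: [441.3, -220.5, 426.6]
tool_rot: [2.259, 2.172, 0.004]
wrist_force: [0.0, 0.3, -1.7]
gripper_width: 55.7
grasp_force: 0.0
```

```bash
python3 g.py 643.1 -175.6 210 0;python3 g.py 643.1 -175.6 210 20|tail -2; python3 g.py 643.1 -175.6 210 30|tail -2
```

```text
now t 5.6 grasp pt [ 442.4 -221.1  271.6] q [ 0.65  0.39 -0.33  1.91  0.17  0.86  0.19] w 55.7 gf 0.0 F [ 0.   0.3 -1.7]
target TCP [ 643.1 -175.6  365. ] lean axis [ 0.  0. -1.]
DELTA [0.053, 0.1994, 0.0628] [0.0072, 0.0035, 0.0001]
target TCP [ 641.  -228.6  355.7] lean axis [ 0.01  0.34 -0.94]
DELTA [-0.0, 0.1993, 0.0723] [0.0071, 0.3526, 0.0014]
target TCP [ 640.1 -253.   344.2] lean axis [ 0.02  0.5  -0.87]
DELTA [-0.0245, 0.1993, 0.0838] [0.007, 0.5271, 0.002]
```

```bash
python3 g.py 643.1 -175.6 210 15
```

```text
now t 5.6 grasp pt [ 442.4 -221.1  271.6] q [ 0.65  0.39 -0.33  1.91  0.17  0.86  0.19] w 55.7 gf 0.0 F [ 0.   0.3 -1.7]
target TCP [ 641.5 -215.7  359.7] lean axis [ 0.01  0.26 -0.97]
DELTA [0.0129, 0.1994, 0.0682] [0.0071, 0.2653, 0.001]
```

Scaled: 0.1994 m / 0.75 = 0.2659, 0.01 m / 0.75 = 0.0133, 0.265 rad / 1.5708 = 0.1687.

Request:
move_arm(
  deltas=[0.004, 0.0667, 0, 0.0045, 0.0637, 0, 0.3, 0.008, 0.1333, 0, 0.0045, 0.1273, 0, 0.3, 0.0133, 0.2, 0.04, 0.0045, 0.1687, 0, 0.3, 0.0173, 0.2659, 0.0907, 0.0045, 0.1687, 0, 0.3, 0.0173, 0.2659, 0.0907, 0.0045, 0.1687, 0, 0.3, 0.0173, 0.2659, 0.0907, 0.0045, 0.1687, 0, 0.3, 0.0173, 0.2659, 0.0907, 0.0045, 0.1687, 0, 0.3],
)

```text
t: 6.3
tcp_pos: [639.2, -214.8, 353.1]
tool_rot: [-2.117, -2.036, -0.272]
wrist_force: [-1.2, -0.5, 0.9]
gripper_width: 55.4
grasp_force: 0.0
```

```bash
python3 g.py 643.1 -175.6 117 15; cat > pt.py <<'E'
import sys; from h import *
cv2.imwrite('pics/'+sys.argv[1]+'.png',np.hstack([snapshot('top')[40:300,150:450],snapshot('side')[:260,150:450]])[:,:,::-1])
E
python3 pt.py p3
```

```text
now t 6.3 grasp pt [ 639.2 -174.   203.6] q [ 0.56  0.77 -0.39  1.44  0.02  1.04  0.21] w 55.4 gf 0.0 F [-1.2 -0.5  0.9]
target TCP [ 641.5 -215.7  266.7] lean axis [ 0.01  0.26 -0.97]
DELTA [-0.0235, 0.0033, 0.0831] [-0.0105, -0.0038, -0.001]
```

View pics/p3.png

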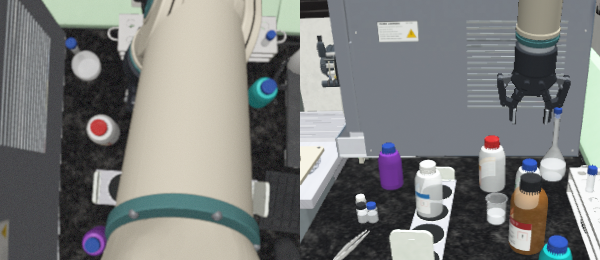

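The rinse bottle stands upright on the third pad and the arm is well clear of the hood. The gripper is above the stock bottle, so I descend with the 15° lean.

Scaled: 0.081 m / 0.75 = 0.108, 0.077 m / 0.75 = 0.1027, -0.01 rad / 1.5708 = -0.0064.

Request:
move_arm(
  deltas=[-0.0147, 0.004, 0.0533, -0.0064, -0.0025, 0, 0.3, -0.024, 0.004, 0.0867, -0.0064, -0.0025, 0, 0.3, -0.0287, 0.004, 0.1027, -0.0064, -0.0025, 0, 0.3, -0.03, 0.004, 0.108, -0.0064, -0.0025, 0, 0.3, -0.03, 0.004, 0.108, -0.0064, -0.0025, 0, 0.3],
)

```text
t: 6.9
tcp_pos: [642.1, -215.8, 271.2]
tool_rot: [-2.128, -2.043, -0.282]
wrist_force: [0.2, -0.4, 0.2]
gripper_width: 55.8
grasp_force: 0.0
```

```bash
python3 g.py 643.1 -175.6 117 15
```

```text
now t 6.9 grasp pt [ 644.2 -175.9  121.4] q [ 0.55  0.87 -0.38  1.49  0.04  0.88  0.22] w 55.8 gf 0.0 F [ 0.2 -0.4  0.2]
target TCP [ 641.5 -215.7  266.7] lean axis [ 0.01  0.26 -0.97]
DELTA [-0.001, -0.0006, 0.0044] [0.0032, 0.0011, -0.0011]
```

Scaled: 0.0045 m / 0.75 = 0.006, -0.001 m / 0.75 = -0.0013, 0.001 rad / 1.5708 = 0.0006.

Request:
move_arm(
  deltas=[-0.0013, -0.0013, 0.0053, 0.0019, 0.0006, 0, 0.3, -0.0013, -0.0013, 0.006, 0.0019, 0.0006, 0, 0.3, -0.0013, -0.0013, 0.006, 0.0019, 0.0006, 0, -0.2, -0.0013, -0.0013, 0.006, 0.0019, 0.0006, 0, -0.5, -0.0013, -0.0013, 0.006, 0.0019, 0.0006, 0, -1, -0.0013, -0.0013, 0.006, 0.0019, 0.0006, 0, -1, -0.0013, -0.0013, 0.006, 0.0019, 0.0006, 0, -1],
)

```text
t: 7.6
tcp_pos: [641.4, -215.4, 266.4]
tool_rot: [-2.126, -2.042, -0.28]
wrist_force: [0.1, 0.3, 5.8]
gripper_width: 28.9
grasp_force: 39.5
```

```bash
python3 g.py 643.1 -175.6 117 15
```

```text
now t 7.6 grasp pt [ 643.  -175.4  116.7] q [ 0.55  0.87 -0.38  1.5   0.04  0.87  0.22] w 28.9 gf 39.5 F [0.1 0.3 5.8]
target TCP [ 641.5 -215.7  266.7] lean axis [ 0.01  0.26 -0.97]
DELTA [-0.0001, 0.0001, -0.0004] [0.0005, 0.0001, -0.0008]
```

```bash
python3 g.py 643.1 -175.6 270 15|tail -1; python3 g.py 443.3 -142.8 265 15|tail -1;python3 g.py 443.3 -142.8 190 15|tail -1
```

```text
DELTA [0.0394, 0.0002, -0.1482] [0.0005, 0.0001, -0.0008]
DELTA [0.0621, -0.2008, -0.137] [0.0005, 0.0001, -0.0008]
DELTA [0.0427, -0.2008, -0.0645] [0.0005, 0.0001, -0.0008]
```

Scaled: -0.2 m / 0.75 = -0.2667, -0.18 m / 0.75 = -0.24.

Request:
move_arm(
  deltas=[0.0067, 0, -0.0267, 0, 0, 0, -1, 0.02, 0, -0.08, 0, 0, 0, -1, 0.036, 0, -0.14, 0, 0, 0, -1, 0.052, 0, -0.1973, 0, 0, 0, -1, 0.0613, -0.06, -0.1947, 0, 0, 0, -1, 0.0693, -0.12, -0.1907, 0, 0, 0, -1, 0.0773, -0.1867, -0.1867, 0, 0, 0, -1, 0.0813, -0.24, -0.184, 0, 0, 0, -1, 0.0733, -0.2667, -0.1467, 0, 0, 0, -1, 0.0573, -0.2667, -0.0867, 0, 0, 0, -1, 0.0573, -0.2667, -0.0867, 0, 0, 0, -1, 0.0573, -0.2667, -0.0867, 0, 0, 0, -1],
)

```text
t: 8.8
tcp_pos: [442.5, -182.5, 339.8]
tool_rot: [-2.123, -2.04, -0.279]
wrist_force: [-0.3, 0.6, -0.5]
gripper_width: 29.0
grasp_force: 40.3
```

```bash
python3 g.py 443.3 -142.8 132 15
```

```text
now t 8.8 grasp pt [ 443.7 -142.2  190.1] q [ 0.73  0.55 -0.44  2.   -0.04  0.72  0.32] w 29.0 gf 40.3 F [-0.3  0.6 -0.5]
target TCP [ 441.7 -182.9  281.7] lean axis [ 0.01  0.26 -0.97]
DELTA [-0.0155, -0.0006, 0.0559] [-0.0024, -0.0016, -0.001]
```

Scaled: 0.0605 m / 0.75 = 0.0807, -0.0155 m / 0.75 = -0.0207, -0.001 rad / 1.5708 = -0.0006.

Request:
move_arm(
  deltas=[-0.0107, 0, 0.04, -0.0013, -0.0006, 0, -1, -0.0173, -0.0007, 0.064, -0.0013, -0.0006, 0, -1, -0.0207, -0.0007, 0.0733, -0.0013, -0.0006, 0, -1, -0.0207, -0.0007, 0.0747, -0.0013, -0.0006, 0, -1, -0.0213, -0.0007, 0.0773, -0.0013, -0.0006, 0, -1, -0.022, -0.0007, 0.0807, -0.0013, -0.0006, 0, -1, -0.022, -0.0007, 0.0807, -0.0013, -0.0006, 0, -1],
)

```text
t: 9.5
tcp_pos: [441.9, -183.0, 277.6]
tool_rot: [-2.127, -2.043, -0.28]
wrist_force: [-0.0, 1.1, -1.2]
gripper_width: 28.4
grasp_force: 40.2
```

```bash
python3 g.py 443.3 -142.8 126 15
```

```text
now t 9.5 grasp pt [ 443.8 -143.1  127.8] q [ 0.7   0.65 -0.41  2.05 -0.01  0.56  0.32] w 28.4 gf 40.2 F [-0.   1.1 -1.2]
target TCP [ 441.7 -182.9  275.7] lean axis [ 0.01  0.26 -0.97]
DELTA [-0.0004, -0.0002, 0.0018] [0.0019, 0.0012, -0.0006]
```

Scaled: -0.145 m / 0.75 = -0.1933, 0.039 m / 0.75 = 0.052.

Request:
move_arm(
  deltas=[0, 0, 0.0013, 0, 0, 0, -1, -0.0007, 0, 0.0027, 0, 0, 0, -1, -0.0007, 0, 0.0027, 0, 0, 0, -0.2, -0.0007, 0, 0.0027, 0, 0, 0, 0.1, -0.0007, 0, 0.0027, 0, 0, 0, 0.3, -0.0007, 0, 0.0027, 0, 0, 0, 0.3, 0.0067, 0, -0.0267, 0, 0, 0, 0.3, 0.02, 0, -0.08, 0, 0, 0, 0.3, 0.0347, 0, -0.1333, 0, 0, 0, 0.3, 0.052, 0, -0.1933, 0, 0, 0, 0.3, 0.052, 0, -0.1933, 0, 0, 0, 0.3],
)

```text
t: 10.6
tcp_pos: [443.3, -182.5, 432.5]
tool_rot: [-2.132, -2.05, -0.286]
wrist_force: [1.1, -1.2, -0.5]
gripper_width: 55.6
grasp_force: 0.0
```

```bash
python3 g.py 565.9 -103 240 25
```

```text
now t 10.6 grasp pt [ 446.5 -143.2  282.6] q [ 0.76  0.41 -0.48  1.9  -0.08  0.93  0.33] w 55.6 gf 0.0 F [ 1.1 -1.2 -0.5]
target TCP [ 563.3 -168.5  380.5] lean axis [ 0.02  0.42 -0.91]
DELTA [0.0047, 0.1188, 0.0564] [0.0105, 0.1795, 0.0025]
```

```bash
python3 g.py 565.9 -103 220 15|tail -2; python3 g.py 565.9 -103 142 15|tail -1
```

```text
target TCP [ 564.3 -143.1  369.7] lean axis [ 0.01  0.26 -0.97]
DELTA [0.0266, 0.1186, 0.0732] [0.0107, 0.005, 0.0016]
DELTA [0.0067, 0.1178, 0.1487] [0.0107, 0.005, 0.0016]
```

Scaled: 0.119 m / 0.75 = 0.1587, 0.02 m / 0.75 = 0.0267, 0.01 rad / 1.5708 = 0.0064.

Request:
move_arm(
  deltas=[0.0133, 0.0533, 0, 0.0064, 0.0032, 0, 0.3, 0.0267, 0.1067, 0.0267, 0.0064, 0.0032, 0, 0.3, 0.036, 0.1587, 0.0667, 0.0064, 0.0032, 0, 0.3, 0.036, 0.1587, 0.0973, 0.0064, 0.0032, 0, 0.3, 0.036, 0.1587, 0.0973, 0.0064, 0.0032, 0, 0.3, 0.036, 0.1587, 0.0973, 0.0064, 0.0032, 0, 0.3],
)

```text
t: 11.2
tcp_pos: [561.8, -142.8, 363.3]
tool_rot: [-2.117, -2.035, -0.272]
wrist_force: [0.2, 0.5, 0.3]
gripper_width: 55.8
grasp_force: 0.0
```

```bash
python3 g.py 565.9 -103 137.5 15
```

```text
now t 11.2 grasp pt [ 561.7 -102.   213.8] q [ 0.55  0.63 -0.44  1.72 -0.01  0.88  0.15] w 55.8 gf 0.0 F [0.2 0.5 0.3]
target TCP [ 564.3 -143.1  287.2] lean axis [ 0.01  0.26 -0.97]
DELTA [-0.0202, 0.0034, 0.0734] [-0.011, -0.0044, -0.0014]
```

Scaled: 0.0745 m / 0.75 = 0.0993, -0.01 m / 0.75 = -0.0133, -0.011 rad / 1.5708 = -0.007.

Request:
move_arm(
  deltas=[-0.0133, 0.004, 0.0467, -0.007, -0.0025, -0.0006, 0.3, -0.0213, 0.004, 0.08, -0.007, -0.0025, -0.0006, 0.3, -0.0267, 0.004, 0.096, -0.007, -0.0025, -0.0006, 0.3, -0.0273, 0.004, 0.0993, -0.007, -0.0025, -0.0006, 0.3, -0.0273, 0.004, 0.0993, -0.007, -0.0025, -0.0006, 0.3, -0.0273, 0.004, 0.0993, -0.007, -0.0025, -0.0006, 0.3, -0.0273, 0.004, 0.0993, -0.007, -0.0025, -0.0006, 0.3],
)

```text
t: 11.9
tcp_pos: [565.1, -143.0, 287.8]
tool_rot: [-2.127, -2.045, -0.284]
wrist_force: [0.9, 0.0, 0.6]
gripper_width: 55.6
grasp_force: 0.0
```

```bash
python3 g.py 565.9 -103 135.5 15
```

```text
now t 11.9 grasp pt [ 567.3 -103.   138. ] q [ 0.53  0.73 -0.41  1.78  0.02  0.71  0.16] w 55.6 gf 0.0 F [0.9 0.  0.6]
target TCP [ 564.3 -143.1  285.2] lean axis [ 0.01  0.26 -0.97]
DELTA [-0.0007, -0.0008, 0.0024] [0.0043, 0.0004, 0.0004]
```

Scaled: 0.0024 m / 0.75 = 0.0032, -0.0008 m / 0.75 = -0.0011, 0.004 rad / 1.5708 = 0.0025.

Request:
move_arm(
  deltas=[-0.0009, -0.0011, 0.0032, 0.0025, 0, 0, 0.3, -0.0009, -0.0011, 0.0032, 0.0025, 0, 0, -0.2, -0.0009, -0.0011, 0.0032, 0.0025, 0, 0, -0.5, -0.0009, -0.0011, 0.0032, 0.0025, 0, 0, -1, -0.0009, -0.0011, 0.0032, 0.0025, 0, 0, -1, -0.0009, -0.0011, 0.0032, 0.0025, 0, 0, -1],
)

```text
t: 12.5
tcp_pos: [564.1, -142.8, 284.3]
tool_rot: [-2.123, -2.042, -0.279]
wrist_force: [0.4, -0.3, 3.4]
gripper_width: 31.8
grasp_force: 39.5
```

```bash
python3 g.py 565.9 -103 295 15; python3 g.py 437.1 -302.3 295 15|tail -1;python3 g.py 437.1 -302.3 200 15|tail -1
```

```text
now t 12.5 grasp pt [ 565.4 -102.7  134.6] q [ 0.53  0.74 -0.41  1.78  0.02  0.71  0.16] w 31.8 gf 39.5 F [ 0.4 -0.3  3.4]
target TCP [ 564.3 -143.1  444.7] lean axis [ 0.01  0.26 -0.97]
DELTA [0.0413, 0.0001, -0.155] [-0.0013, -0.0003, 0.0002]
DELTA [-0.1559, -0.1209, -0.2078] [-0.0013, -0.0003, 0.0002]
DELTA [-0.1805, -0.1208, -0.116] [-0.0013, -0.0003, 0.0002]
```

Scaled: -0.208 m / 0.75 = -0.2773, -0.155 m / 0.75 = -0.2067.

Request:
move_arm(
  deltas=[0.0067, 0, -0.0267, 0, 0, 0, -1, 0.02, 0, -0.08, 0, 0, 0, -1, 0.0373, 0, -0.14, 0, 0, 0, -1, 0.0547, 0, -0.2, 0, 0, 0, -1, 0.0547, 0, -0.2067, 0, 0, 0, -1, 0.0013, -0.032, -0.22, 0, 0, 0, -1, -0.052, -0.064, -0.2333, 0, 0, 0, -1, -0.104, -0.096, -0.2467, 0, 0, 0, -1, -0.1573, -0.1293, -0.2627, 0, 0, 0, -1, -0.208, -0.1613, -0.2773, 0, 0, 0, -1, -0.208, -0.1613, -0.2773, 0, 0, 0, -1, -0.208, -0.1613, -0.2773, 0, 0, 0, -1],
)

```text
t: 13.7
tcp_pos: [434.1, -343.8, 443.3]
tool_rot: [-2.126, -2.037, -0.277]
wrist_force: [0.8, 1.3, -2.1]
gripper_width: 32.0
grasp_force: 40.3
```

```bash
python3 g.py 437.1 -302.3 165 15;python3 g.py 437.1 -302.3 147 15|tail -1
```

```text
now t 13.7 grasp pt [ 435.2 -303.5  293.6] q [ 0.96  0.52 -0.42  1.66 -0.02  1.13  0.54] w 32.0 gf 40.3 F [ 0.8  1.3 -2.1]
target TCP [ 435.5 -342.4  314.7] lean axis [ 0.01  0.26 -0.97]
DELTA [-0.032, 0.0019, 0.1245] [-0.0031, -0.0014, -0.0038]
DELTA [-0.0367, 0.002, 0.1419] [-0.0031, -0.0014, -0.0038]
```

Scaled: 0.139 m / 0.75 = 0.1853, -0.02 m / 0.75 = -0.0267, -0.004 rad / 1.5708 = -0.0025.

Request:
move_arm(
  deltas=[-0.0133, 0.0013, 0.0533, -0.0019, -0.0006, -0.0025, -1, -0.0267, 0.0027, 0.1067, -0.0019, -0.0006, -0.0025, -1, -0.0373, 0.0027, 0.1467, -0.0019, -0.0006, -0.0025, -1, -0.044, 0.0027, 0.1733, -0.0019, -0.0006, -0.0025, -1, -0.048, 0.0027, 0.1853, -0.0019, -0.0006, -0.0025, -1, -0.048, 0.0027, 0.1853, -0.0019, -0.0006, -0.0025, -1, -0.048, 0.0027, 0.1853, -0.0019, -0.0006, -0.0025, -1],
)

```text
t: 14.4
tcp_pos: [437.9, -341.0, 301.8]
tool_rot: [-2.121, -2.05, -0.282]
wrist_force: [-0.1, -0.1, -0.8]
gripper_width: 31.6
grasp_force: 40.2
```

```bash
python3 g.py 437.1 -302.3 144.5 15
```

```text
now t 14.4 grasp pt [ 439.7 -301.1  152. ] q [ 0.93  0.7  -0.39  1.8   0.04  0.82  0.54] w 31.6 gf 40.2 F [-0.1 -0.1 -0.8]
target TCP [ 435.5 -342.4  294.2] lean axis [ 0.01  0.26 -0.97]
DELTA [-0.0033, -0.0023, 0.0069] [0.0019, 0.001, 0.0053]
```

Scaled: 0.007 m / 0.75 = 0.0093, 0.005 m / 0.75 = 0.0067, 0.001 rad / 1.5708 = 0.0006.

Request:
move_arm(
  deltas=[-0.004, -0.0027, 0.004, 0.0013, 0.0006, 0.0032, -1, -0.004, -0.0027, 0.0067, 0.0013, 0.0006, 0.0032, -1, -0.004, -0.0027, 0.0093, 0.0013, 0.0006, 0.0032, -1, -0.004, -0.0027, 0.0093, 0.0013, 0.0006, 0.0032, -1, -0.004, -0.0027, 0.0093, 0.0013, 0.0006, 0.0032, -1],
)

```text
t: 14.9
tcp_pos: [435.4, -342.5, 294.3]
tool_rot: [-2.126, -2.042, -0.279]
wrist_force: [-0.4, 0.6, 4.4]
gripper_width: 31.7
grasp_force: 40.8
```

```bash
python3 g.py 437.1 -302.3 144.5 15
```

```text
now t 14.9 grasp pt [ 437.  -302.5  144.5] q [ 0.93  0.71 -0.39  1.81  0.04  0.81  0.54] w 31.7 gf 40.8 F [-0.4  0.6  4.4]
target TCP [ 435.5 -342.4  294.2] lean axis [ 0.01  0.26 -0.97]
DELTA [0.0001, 0.0001, 0.0001] [0.0002, 0.0003, -0.0008]
```

Scaled: -0.13 m / 0.75 = -0.1733, -0.1 m / 0.75 = -0.1333.

Request:
move_arm(
  deltas=[0, 0, 0, 0, 0, 0, -0.2, 0, 0, 0, 0, 0, 0, 0.1, 0, 0, 0, 0, 0, 0, 0.4, 0, 0, 0, 0, 0, 0, 0.4, 0.0067, 0, -0.0267, 0, 0, 0, 0.4, 0.02, 0, -0.08, 0, 0, 0, 0.4, 0.0347, 0, -0.1333, 0, 0, 0, 0.4, 0.0467, 0, -0.1733, 0, 0, 0, 0.4, 0.0467, 0, -0.1733, 0, 0, 0, 0.4],
)

```text
t: 15.8
tcp_pos: [436.5, -342.5, 432.6]
tool_rot: [-2.13, -2.048, -0.281]
wrist_force: [0.1, 0.3, -0.7]
gripper_width: 60.0
grasp_force: 0.0
```

```bash
python3 g.py 628.3 -321.2 230 0
```

```text
now t 15.8 grasp pt [ 438.9 -303.2  282.7] q [ 0.95  0.53 -0.43  1.68 -0.01  1.1   0.54] w 60.0 gf 0.0 F [ 0.1  0.3 -0.7]
target TCP [ 628.3 -321.2  385. ] lean axis [ 0.  0. -1.]
DELTA [0.0157, 0.1905, 0.0544] [0.0058, -0.2571, 0.0001]
```

Scaled: 0.19 m / 0.75 = 0.2533, 0.15 m / 0.75 = 0.2, -0.257 rad / 1.5708 = -0.1636.

Request:
move_arm(
  deltas=[0.0053, 0.0667, 0, 0.0038, -0.0637, 0, 0.4, 0.0107, 0.1333, 0, 0.0038, -0.1273, 0, 0.4, 0.016, 0.2, 0.0267, 0.0038, -0.1636, 0, 0.4, 0.0213, 0.2533, 0.072, 0.0038, -0.1636, 0, 0.4, 0.0213, 0.2533, 0.072, 0.0038, -0.1636, 0, 0.4, 0.0213, 0.2533, 0.072, 0.0038, -0.1636, 0, 0.4, 0.0213, 0.2533, 0.072, 0.0038, -0.1636, 0, 0.4],
)

```text
t: 16.5
tcp_pos: [625.1, -321.6, 379.7]
tool_rot: [-2.259, -2.17, 0.005]
wrist_force: [-0.3, -0.2, -0.6]
gripper_width: 59.6
grasp_force: 0.0
```

```bash
python3 g.py 628.3 -321.2 161 0
```

```text
now t 16.5 grasp pt [ 623.8 -320.9  224.7] q [ 0.59  0.75 -0.29  1.36  0.22  1.07  0.22] w 59.6 gf 0.0 F [-0.3 -0.2 -0.6]
target TCP [ 628.3 -321.2  316. ] lean axis [ 0.  0. -1.]
DELTA [0.0002, 0.0037, 0.0637] [-0.0087, -0.0043, -0.0011]
```

Scaled: 0.064 m / 0.75 = 0.0853, 0.06 m / 0.75 = 0.08, -0.009 rad / 1.5708 = -0.0057.

Request:
move_arm(
  deltas=[0, 0.004, 0.04, -0.0057, -0.0025, -0.0006, 0.4, 0, 0.0053, 0.0667, -0.0057, -0.0025, -0.0006, 0.4, 0, 0.0053, 0.08, -0.0057, -0.0025, -0.0006, 0.4, 0, 0.0053, 0.0853, -0.0057, -0.0025, -0.0006, 0.4, 0, 0.0053, 0.0853, -0.0057, -0.0025, -0.0006, 0.4, 0, 0.0053, 0.0853, -0.0057, -0.0025, -0.0006, 0.4, 0, 0.0053, 0.0853, -0.0057, -0.0025, -0.0006, 0.4],
)

```text
t: 17.2
tcp_pos: [630.1, -320.6, 317.3]
tool_rot: [2.262, 2.177, 0.004]
wrist_force: [0.9, 1.2, 0.8]
gripper_width: 59.8
grasp_force: 0.0
```

```bash
python3 g.py 628.3 -321.2 159 0
```

```text
now t 17.2 grasp pt [ 630.7 -320.6  162.3] q [ 0.58  0.81 -0.28  1.41  0.25  0.94  0.2 ] w 59.8 gf 0.0 F [0.9 1.2 0.8]
target TCP [ 628.3 -321.2  314. ] lean axis [ 0.  0. -1.]
DELTA [-0.0007, -0.0017, 0.0033] [0.0039, -0.0002, 0.0009]
```

Scaled: 0.0033 m / 0.75 = 0.0044, -0.0017 m / 0.75 = -0.0023, 0.004 rad / 1.5708 = 0.0025.

Request:
move_arm(
  deltas=[-0.0009, -0.0023, 0.0044, 0.0025, 0, 0, 0.4, -0.0009, -0.0023, 0.0044, 0.0025, 0, 0, 0, -0.0009, -0.0023, 0.0044, 0.0025, 0, 0, -0.4, -0.0009, -0.0023, 0.0044, 0.0025, 0, 0, -1, -0.0009, -0.0023, 0.0044, 0.0025, 0, 0, -1, -0.0009, -0.0023, 0.0044, 0.0025, 0, 0, -1],
  newtons=50,
)

```text
t: 17.8
tcp_pos: [628.2, -321.0, 312.9]
tool_rot: [-2.262, -2.178, 0.001]
wrist_force: [0.8, -0.3, 2.2]
gripper_width: 35.3
grasp_force: 49.8
```

```bash
python3 g.py 628.3 -321.2 345 0; python3 g.py 433.9 -382 345 0|tail -1;python3 g.py 433.9 -382 185 0|tail -1
```

```text
now t 17.8 grasp pt [ 628.  -320.8  157.9] q [ 0.58  0.82 -0.28  1.42  0.25  0.94  0.2 ] w 35.3 gf 49.8 F [ 0.8 -0.3  2.2]
target TCP [ 628.3 -321.2  500. ] lean axis [ 0.  0. -1.]
DELTA [-0.0001, -0.0002, -0.1871] [-0.0014, -0.0008, 0.0012]
DELTA [-0.0682, -0.1921, -0.1869] [-0.0014, -0.0008, 0.0012]
DELTA [-0.0684, -0.1919, -0.0269] [-0.0014, -0.0008, 0.0012]
```

Scaled: -0.192 m / 0.75 = -0.256, -0.15 m / 0.75 = -0.2.

Request:
move_arm(
  deltas=[0, 0, -0.0267, 0, 0, 0, -1, 0, 0, -0.08, 0, 0, 0, -1, 0, 0, -0.14, 0, 0, 0, -1, 0, 0, -0.2, 0, 0, 0, -1, -0.02, -0.0533, -0.2067, 0, 0, 0, -1, -0.04, -0.1067, -0.2067, 0, 0, 0, -1, -0.06, -0.16, -0.2067, 0, 0, 0, -1, -0.0773, -0.2133, -0.2067, 0, 0, 0, -1, -0.0907, -0.256, -0.2067, 0, 0, 0, -1, -0.0907, -0.256, -0.2067, 0, 0, 0, -1, -0.0907, -0.256, -0.2067, 0, 0, 0, -1, -0.0907, -0.256, -0.2067, 0, 0, 0, -1],
)

```text
t: 19.0
tcp_pos: [434.7, -381.0, 467.5]
tool_rot: [-2.26, -2.178, -0.001]
wrist_force: [-0.0, 0.9, -4.2]
gripper_width: 34.7
grasp_force: 51.6
```

```bash
python3 g.py 433.9 -382 185 0; python3 g.py 433.9 -382 172 0|tail -1
```

```text
now t 19.0 grasp pt [ 434.5 -380.7  312.5] q [ 0.88  0.48 -0.32  1.63  0.17  1.06  0.48] w 34.7 gf 51.6 F [-0.   0.9 -4.2]
target TCP [ 433.9 -382.   340. ] lean axis [ 0.  0. -1.]
DELTA [-0.0013, -0.0006, 0.1275] [-0.0018, -0.0023, 0.0025]
DELTA [-0.0013, -0.0005, 0.1405] [-0.0018, -0.0023, 0.0025]
```

Scaled: 0.136 m / 0.75 = 0.1813, -0.001 m / 0.75 = -0.0013, -0.002 rad / 1.5708 = -0.0013.

Request:
move_arm(
  deltas=[-0.0013, -0.0007, 0.0467, -0.0013, -0.0013, 0.0013, -1, -0.0013, -0.0007, 0.0933, -0.0013, -0.0013, 0.0013, -1, -0.0013, -0.0007, 0.1333, -0.0013, -0.0013, 0.0013, -1, -0.0013, -0.0007, 0.16, -0.0013, -0.0013, 0.0013, -1, -0.0013, -0.0007, 0.176, -0.0013, -0.0013, 0.0013, -1, -0.0013, -0.0007, 0.1813, -0.0013, -0.0013, 0.0013, -1, -0.0013, -0.0007, 0.1813, -0.0013, -0.0013, 0.0013, -1, -0.0013, -0.0007, 0.1813, -0.0013, -0.0013, 0.0013, -1],
)

```text
t: 19.8
tcp_pos: [433.8, -382.8, 332.9]
tool_rot: [2.263, 2.175, -0.001]
wrist_force: [0.5, 0.1, -4.0]
gripper_width: 35.1
grasp_force: 51.6
```

```bash
python3 g.py 433.9 -382 167.5 0
```

```text
now t 19.8 grasp pt [ 434.  -383.1  177.9] q [ 0.85  0.63 -0.28  1.79  0.24  0.76  0.41] w 35.1 gf 51.6 F [ 0.5  0.1 -4. ]
target TCP [ 433.9 -382.   322.5] lean axis [ 0.  0. -1.]
DELTA [0.0008, 0.0001, 0.0104] [0.0017, 0.0022, -0.0006]
```

Scaled: 0.0105 m / 0.75 = 0.014, 0.001 m / 0.75 = 0.0013, 0.002 rad / 1.5708 = 0.0013.

Request:
move_arm(
  deltas=[0.0013, 0, 0.0053, 0.0013, 0.0013, 0, -1, 0.0013, 0, 0.0093, 0.0013, 0.0013, 0, -1, 0.0013, 0, 0.012, 0.0013, 0.0013, 0, -1, 0.0013, 0, 0.0133, 0.0013, 0.0013, 0, -1, 0.0013, 0, 0.014, 0.0013, 0.0013, 0, -1, 0.0013, 0, 0.014, 0.0013, 0.0013, 0, -1],
)

```text
t: 20.4
tcp_pos: [433.5, -382.0, 322.8]
tool_rot: [2.266, 2.176, -0.001]
wrist_force: [-0.4, 0.8, 4.6]
gripper_width: 35.4
grasp_force: 52.6
```

Now in contact with the pad. I release, rise, and retreat toward the robot's right so the cameras can see the rack.

Scaled: -0.23 m / 0.75 = -0.3067, -0.2 m / 0.75 = -0.2667, 0.25 rad / 1.5708 = 0.1592.

Request:
move_arm(
  deltas=[0, 0, 0, 0, 0, 0, -0.1, 0, 0, 0, 0, 0, 0, 0.2, 0, 0, 0, 0, 0, 0, 0.4, 0, 0, 0, 0, 0, 0, 0.4, 0, 0, -0.0267, 0, 0, 0, 0.4, 0, 0, -0.08, 0, 0, 0, 0.4, 0, 0, -0.1333, 0, 0, 0, 0.4, -0.0667, -0.04, -0.16, 0, 0, 0, 0.4, -0.1333, -0.08, -0.16, 0, 0, 0, 0.4, -0.2, -0.1333, -0.16, 0, 0, 0, 0.4, -0.2667, -0.1867, -0.16, 0, 0, 0.0637, 0.4, -0.3067, -0.2267, -0.16, 0, 0, 0.1592, 0.4],
)

```text
t: 21.6
tcp_pos: [280.1, -577.6, 441.4]
tool_rot: [-2.523, -1.87, 0.001]
wrist_force: [0.1, -0.7, -0.6]
gripper_width: 59.9
grasp_force: 0.0
```

```bash
cat > chk.py <<'E'
from h import *
T=snapshot('top');S=snapshot('side');cv2.imwrite('pics/top_f.png',T[:,:,::-1]);cv2.imwrite('pics/side_f.png',S[:,:,::-1])
cv2.imwrite('pics/fin.png',np.vstack([cv2.resize(T[190:270,220:430],None,fx=3,fy=3,interpolation=cv2.INTER_CUBIC),cv2.resize(S[90:270,210:420],None,fx=3,fy=2.,interpolation=cv2.INTER_CUBIC)])[:,:,::-1])
for nm,f,x,y,h in(('stock',blue,443.3,-142.8,105),('acid',red,437.1,-302.3,125),('amber',lambda h,s,v:(v<75)&(s<120),433.9,-382,150)):
    box=(255,195,320,250) if nm=='stock' else (325,195,370,250) if nm=='acid' else (372,195,405,250)
    for c,a,b in blobs(T,box,f,60): print(nm,c.round(1),a,b,onz('top',c,h+10).round(1),'want',x,y)
E
python3 chk.py
```

```text
stock [267.8 228. ] 139 [262 222  13  13] [ 447.1 -143.8  115. ] want 443.3 -142.8
acid [347.4 234.3] 173 [340 227  15  15] [ 439.8 -299.7  135. ] want 437.1 -302.3
amber [388.3 206.2] 768 [372 195  33  24] [ 495.5 -373.2  160. ] want 433.9 -382
amber [391.3 237.4] 276 [382 229  20  18] [ 437.  -380.1  160. ] want 433.9 -382
```

View pics/fin.png

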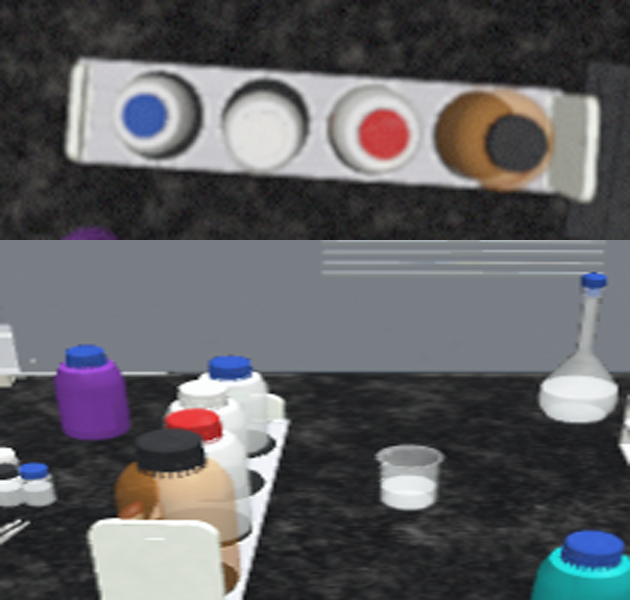

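All four bottles stand upright in the right order, and the beaker and flask are undisturbed. The rinse bottle's cap, at about (264,124) in the crop, looks slightly low on its pad, so I measure it.

```bash
python3 - <<'E'
from h import *
T=cv2.imread('pics/top_f.png')
print('cap guess',onz('top',(307.7,231),125).round(1),'want 440.1 -222.7')
b=cv2.resize(T[208:252,285:335],None,fx=12,fy=12,interpolation=cv2.INTER_CUBIC)
g=cv2.cvtColor(b,cv2.COLOR_BGR2GRAY); g=cv2.createCLAHE(4,(4,4)).apply(g)
m=(cv2.cvtColor(T,cv2.COLOR_BGR2GRAY)[212:250,292:324]>100)
print('pad at',onz('top',(308.1,230.4),10))
cv2.imwrite('pics/rin.png',g)
E
```

```text
cap guess [ 443.7 -222.9  125. ] want 440.1 -222.7
pad at [ 440.18970719 -222.67482724   10.        ]
```

View pics/rin.png

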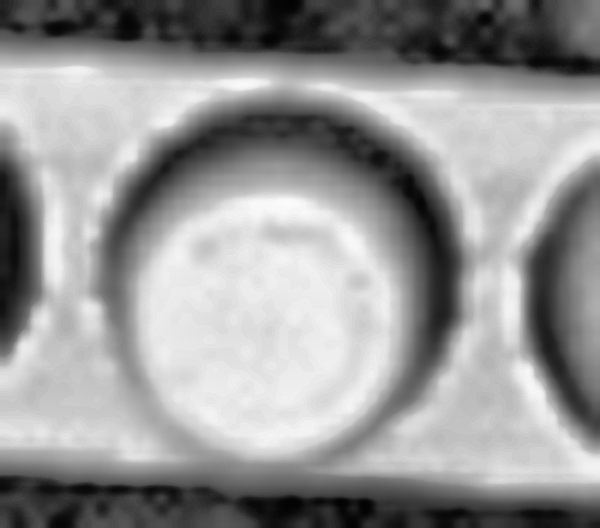

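```bash
python3 - <<'E'
from h import *
print('top shoulder',onz('top',(306.6,234.6),112).round(1))
S=cv2.imread('pics/side_f.png')
o=get_calibration('side')
for n,uv,y,x in(('stock',(286.8,151.5),-142.8,443.3),('rinse',(278.3,167),-222.7,440.1),('acid',(274.3,180),-302.3,437.1),('amber',(266.7,193.5),-382,433.9)):
    p,d=ray('side',uv); q=p+d*(y-p[1])/d[1]; print(n,q.round(1),'dx',round(q[0]-x,1))
cv2.imwrite('pics/s4.png',cv2.resize(S[135:215,240:320],None,fx=7,fy=7,interpolation=cv2.INTER_CUBIC))
E
```

```text
top shoulder [ 436.  -220.8  112. ]
stock [ 446.9 -142.8  110.2] dx 3.6
rinse [ 436.8 -222.7  114.7] dx -3.3
acid [ 438.5 -302.3  130. ] dx 1.4
amber [ 435.8 -382.   149.7] dx 1.9
```

View pics/s4.png

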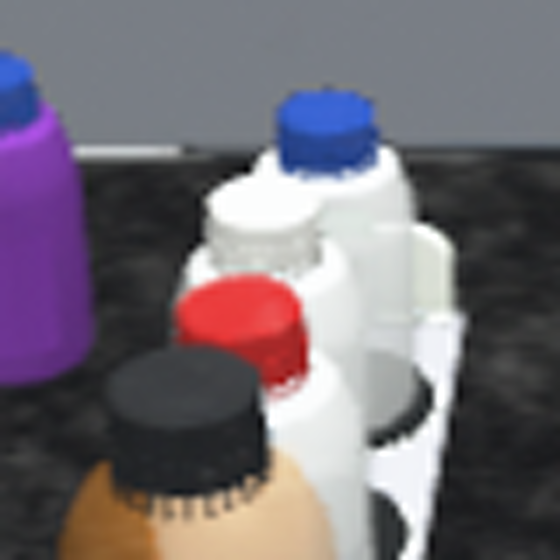

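The crop shows the rinse cap upright at about (277,165) in the side view. Both cameras put it about 3 to 6 mm off its pad's centre across the rack, against the 14 mm allowed; the other three are within about 4 mm. I'm handing it in.

```bash
python3 -c "
from cell import *
s=sense();print(abs(s['joint_vel']).max(),s['t']);print(job_done())"
```

```text
0.10943757238149361 21.7
the job is handed in; nothing more can be done
None
```

All four bottles were placed upright on their pads in height order (amber, acid, rinse, stock from the tall bracket), about 3 to 6 mm off centre by camera, with beaker and flask left in place, and I handed the job in at 21.7 s; no verdict was returned.

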